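# Unlatch and slide open the filter lid of a bench aspirator

## Robot

A 6-joint arm with a two-finger parallel gripper is mounted at the origin on the work surface. World frame = base frame: x ahead of the robot, y to its left, z up, the work surface at z = 0. Lengths are in m, angles in degrees, forces in N, time in s.
With the tool pointing down it reaches from about 0.375 to 0.9 m from the base axis. Payload 3.1 kg.
Tool frame: the origin (TCP) lies midway between the tips of the shut fingers; the grasp point (between the pads) lies bot.hold_point_z behind it (bot.hold_point_z is the distance from the TCP to the grasp point, in m); z points along the fingers, y is the direction in which the jaws open and shut (so a half turn about z gives the same grasp; the last joint's range is limited). The gripper opens to 87 mm and grips with 3 to 60 N. Pads are 19 mm wide; open, the fingers measure 117 mm over their backs; the gripper's body (75 mm by 190 mm) begins 51 mm behind the grasp point.
Start: joints at [-81.962, 30.224, 82.088, -0, 67.689, -10.227], TCP at [0.196, -0.593, 0.223] pointing down, gripper open.
Joint ranges: [-176.69, 176.69], [-43.24, 126.21], [12.49, 139.97], [-82, 262], [0, 151.66], [-163.58, 163.58]. Speed limits (degrees/s): [159.86, 159.86, 180, 180, 180, 180].

## Interface

Orientations are given as a 3x3 rotation matrix whose columns are the frame's x, y, z axes.
In Python, from rig import bot, vision gives the robot as it stands.
- The arm moves only by the shell command python3 -m inch 'ROWS'. ROWS is JSON, a list of rows, each a list of 5 numbers: the finger opening in mm, from 0 to 87, then the shift along the tool's x, y, z in mm, then the turn about the tool's z in rad. In form: [[hand, dx, dy, dz, roll], ...]. A call has 1 to 8 rows; each row is the pose to reach, as a shift and turn from the pose measured when the call began, along the tool's axes at that moment; what a row does not reach only later rows make up. A row lasts 1/10 s, in which the tool goes at most 50 mm and 8.59 degrees, less where a joint would pass 70% of its speed; a pose out of reach is approached as far as the arm can. A call with a gripper value outside its range is refused whole. The fingers move at their own pace and stop on an object; the grip force is fixed at half the most. Time passes only in rows, so rows that repeat a pose let the fingers close. It gives the time, the measured TCP pose, the force and the opening at its end, in the units of the state.
- bot.read_state(): the state, without advancing time (a new reading comes with each control period).
- vision.capture(name): name is "scene" or "top"; returns (picture, depth): 400x640x3 uint8, red, green, blue; 400x640 float32, m along the optical axis (not along the pixel's ray), 0 where there is no reading.
- vision.camera_model(name): a dict with "intrinsics" (3x3 intrinsics, pixels), "camera_from_world" (4x4, takes a point from world to camera coordinates). Camera axes: x right, y down, z forward; pixel columns grow to the right and rows downward; lengths in m; the calibration is good to about 2 mm. A picture is of the moment at which its call begins. camera_model takes no time and is no camera call.
- bot.hand_in(): hands the job in, once; it reports no verdict.
The state is a dict: "time_s": time; "joint_positions": joint angles; "qvel": joint speeds; "tau": joint torques, N m; "position": TCP position; "tcp_rot": TCP orientation; "force": force on the tool from outside, world axes, zero at the start; "moment": the same for the moment, N m; "opening": opening from 0.0 (shut) to 1.0 (fully open).
Only numpy, scipy, OpenCV 4.12 (cv2) and the standard library are available. Lean on these libraries where they do the work, as an engineer would, in place of code of your own. Each camera call takes 0.05 s, during which the arm holds its last target. There are 200 camera calls.

## Task

Press the snap tab of the filter housing all the way in, then push the released lid off its seat and along its guides onto the parking deck until the filter opening is completely uncovered. Only press and push: do not pick up or tip the lid, let it lie flat in the guides at rest, and leave the vial, the bottle, the tip box and the dish standing where they are.

Things in the scene. Friction and masses are not known exactly. Their poses are not given: they have to be found in the camera images.
- unit: White low filter housing, fixed. Origin on the bench below the centre of the lid's seat; +x is the way the lid slides off, +z up. In its frame (mm): body x -75 to 192, y -85 to 55, flat deck at z 60. Guide rails 6 high, 6 thick, inner faces at y -41.5 and 41.5. Stops 6 high close the lane at x -56.5 and x 180. Snap tab and vial stand on the side ledge, y -47.5 to -85.
- opening (a point): Centre of the filter opening at deck height, (0, 0, 60) mm in the housing's frame. The opening spans x -42 to 42, y -30 to 30, 30 mm deep, with a white pleated filter inside; the lid covers it at the start and it is completely uncovered once the lid has travelled 97 mm.
- parking (a point): Middle of the flat parking deck between the rails, (118, 0, 60) mm in the housing's frame; the deck runs from x 42 (opening's edge) to the end stop at x 180.
- lid: Loose grey plate 110 x 80 x 8 mm (x, y, z), about 150 g, flat on the deck between the rails. Origin: centre of its underside, at the start (0, 0, 60) mm in the housing's frame, axes alike. The tab's catch stops it after about 3 mm; once the tab is in it slides 125 mm along the housing's +x to the end stop, with only 1 to 2 N. The plate behind the rib (x -55 to -20) is flat.
- rib (a point): Middle of the top edge of the lid's push rib, (-15, 0, 26) mm in the lid's frame. The rib stands 18 mm high across the plate's top: 10 mm thick (x -20 to -10), 60 mm long (y). Push it from its -x side.
- tab_top (a point): Centre of the top face (26 x 24 mm, three thin dark lines) of the snap tab, an upright grey block at (65, -64) mm in the housing's frame. Its top is 76 mm above the bench when out, 68 mm when fully in. It carries, inside the rail, a small grey catch 10 x 26 mm that stands 6.5 mm above the deck before the lid's +x edge and sinks below the deck with the tab.
- tab (a joint): Travel of the snap tab straight down, m: 0 out (locked), 0.008 fully in against a solid stop (released). It moves with about 4 to 5 N and stays where it is left; it may start up to 1 mm in.
- vial: Amber vial with white cap, 22 mm diameter, 45 mm tall, standing loose on the housing's side ledge behind the tab; origin at the centre of its underside. Leave it alone.
- bottle: Glass bottle with white cap, 60 mm diameter, 115 mm tall, on the bench beyond the seat's end of the housing; origin at the centre of its underside. Leave it alone.
- tipbox: Closed pipette tip box with blue base and clear lid, 115 x 75 x 55 mm, on the bench on the tab's side of the housing; origin at the centre of its underside. Leave it alone.
- dish: Closed glass Petri dish, 92 mm diameter, 16 mm high, on the bench beyond the parking deck's end; origin at the centre of its underside. Leave it alone.

How it is judged (in metres and radians):
On the way, in this order (a step that is already met when the one before it is completed fails the run):
1. the tab is pressed in (at least 7 mm) while the lid is still on its seat (value of joint tab above 0.007 m and x of lid in the frame of unit below 0.01 m and z of lid in the frame of unit between 0.057 and 0.064 m and angle between lid's own z axis and vertical below 0.06 rad), for 0.2 s.
2. the lid has been pushed along its guides until the opening is uncovered (x of lid in the frame of unit above 0.096 m and z of lid in the frame of unit between 0.057 and 0.064 m and angle between lid's own z axis and vertical below 0.06 rad), for 0.2 s.
At the end, for the whole second after the job is handed in: The tab is in (at least 6.5 mm), the lid lies flat and at rest between the guide rails on the parking deck, 96 to 128 mm from its seat so that the filter opening is wholly uncovered, and the vial, bottle, tip box and dish stand within 15 mm of where they were (all of step 2 and value of joint tab above 0.0065 m and x of lid in the frame of unit below 0.128 m and y of lid in the frame of unit between -0.004 and 0.004 m and angle between the x axis of lid and the x axis of unit, either way round below 0.06 rad and linear speed of lid below 0.01 m/s and distance of each of vial, bottle, tipbox, dish from where it was at the start of the episode below 0.015 m); the robot touches nothing.
It fails at once if the lid is lifted more than 8 mm off the deck (z of lid in the frame of unit above 0.068 m).
It fails at once if the lid is tipped by more than about 9 degrees (angle between lid's own z axis and vertical above 0.15 rad).
It fails at once if the lid is off its seat before the tab is in (x of lid in the frame of unit above 0.012 m and value of joint tab below 0.005 m).
It fails at once if a bystander is moved more than 15 mm or tipped (distance of any of vial, bottle, tipbox, dish from where it was at the start of the episode above 0.015 m or angle between any of vial, bottle, tipbox, dish's own z axis and vertical above 0.3 rad).
It also fails if it takes over 42 s, if anything falls off the work surface, if the arm or the gripper's body presses on something with over 40 N, if the wrist force passes 120 N, or if a joint passes its speed limit or range.

## Working session

There is one attempt and no reset: what is moved stays moved. The work goes in short steps, Python scripts to look and compute and a shell command to move; the robot and the scene stay as the last step left them, time stands still between calls to the robot, and variables do not carry over. Pictures are saved under pics/ and viewed, about 8 in all and at most 12, crops included, and the job is handed in when it is done.

```bash
mkdir -p pics
cat > h.py <<'E'
import numpy as np, cv2
from rig import bot, vision
def shot(n,f):
    p,d=vision.capture(n); cv2.imwrite('pics/'+f+'.png',p[:,:,::-1]); np.save('pics/'+f+'.npy',d); return p,d
def unproj(n,d,u,v,z=None):
    m=vision.camera_model(n);K=np.array(m['intrinsics']);T=np.linalg.inv(np.array(m['camera_from_world']))
    r=T[:3,:3]@np.linalg.inv(K)@[u,v,1]; o=T[:3,3]
    return o+r*(d[int(v),int(u)] if z is None else (z-o[2])/r[2])
E
python3 - <<'E'
from h import *
for n in('top','scene'):
    p,d=shot(n,n+'0'); m=vision.camera_model(n); print(n,np.round(np.linalg.inv(m['camera_from_world']),3).tolist(),m['intrinsics'])
s=bot.read_state();print(s, bot.hold_point_z)
a=cv2.imread('pics/top0.png');b=cv2.imread('pics/scene0.png')
E
```

```text
top [[0.084, -0.975, 0.204, 0.425], [-0.996, -0.084, 0.012, 0.04], [0.005, -0.205, -0.979, 0.896], [0.0, 0.0, 0.0, 1.0]] [[469.2228575    0.         321.65561477]
 [  0.         469.2228575  196.95225015]
 [  0.           0.           1.        ]]
scene [[0.814, 0.487, -0.318, 0.901], [0.582, -0.681, 0.445, -0.384], [-0.0, -0.547, -0.837, 0.919], [0.0, 0.0, 0.0, 1.0]] [[423.88251219   0.         316.12175559]
 [  0.         423.88251219 202.70233911]
 [  0.           0.           1.        ]]
{'time_s': 0.1, 'joint_positions': array([-8.19625598e+01,  3.02760292e+01,  8.21488689e+01, -5.77475781e-04,
        6.76900321e+01, -1.02257316e+01]), 'qvel': array([-0.04983933, -0.09691433, -0.10012913,  0.01651102, -0.00945268,
       -0.00119908]), 'tau': array([-5.02900036e-05, -4.40986705e+01, -1.77150679e+01,  6.34508813e-02,
        5.33935195e-02, -3.70337796e-05]), 'position': array([ 0.19581106, -0.59283605,  0.22164485]), 'tcp_rot': array([[ 9.49625956e-01,  3.13385482e-01, -2.89699469e-04],
       [ 3.13385424e-01, -9.49623945e-01,  1.98490207e-03],
       [ 3.46933939e-04, -1.97570211e-03, -9.99997988e-01]]), 'force': array([ 1.20305836,  0.25055535, -0.71861337]), 'moment': array([-0.00726523, -0.027983  , -0.00171276]), 'opening': 0.9956066137185549} 0.0187
```

View pics/top0.png

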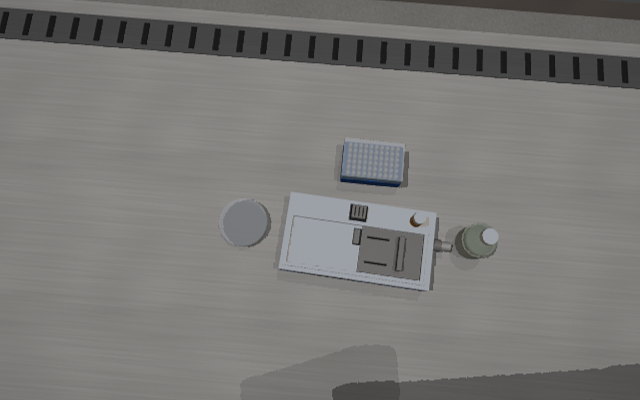

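View pics/scene0.png

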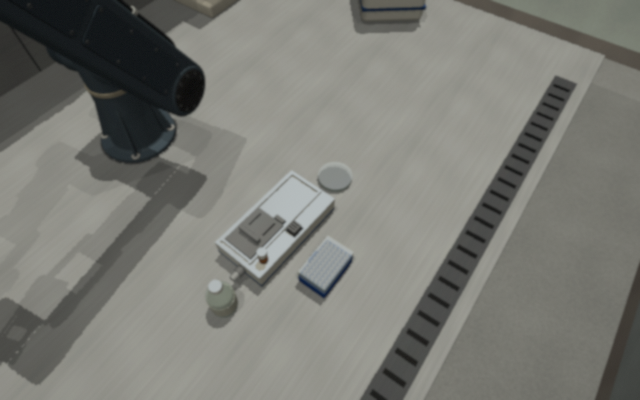

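The top view shows the housing at about (280–437, 192–290), tab (359, 212), lid (391, 253), rib (401, 254), vial (419, 219), bottle (480, 240), tip box (373, 162) and dish (245, 222). Next I enlarge the housing.

Run:
```python
import cv2
a=cv2.imread('pics/top0.png')[180:305,272:472];cv2.imwrite('pics/c1.png',cv2.resize(a,None,fx=4,fy=4,interpolation=cv2.INTER_CUBIC))
```

```text
(no output)
```

View pics/c1.png

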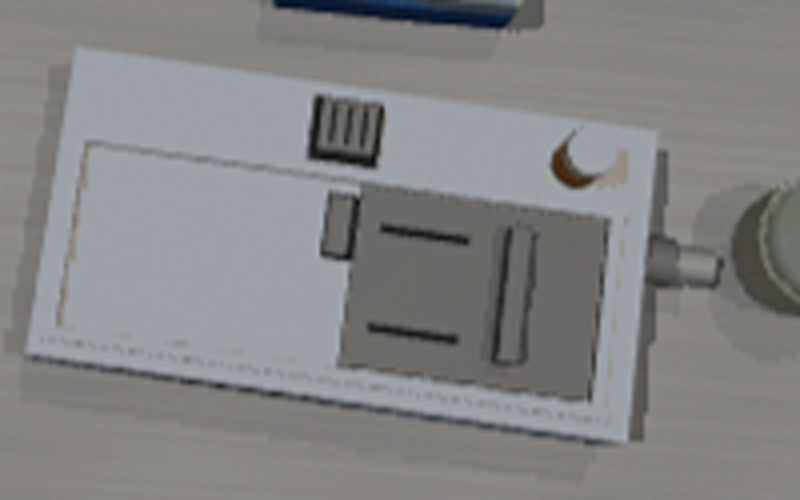

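```bash
cat >> h.py <<'E'
def rigid(U,W):  # 2D fit unit->world
    U=np.array(U,float);W=np.array(W,float);cu,cw=U.mean(0),W.mean(0)
    a=U-cu;b=W-cw;th=np.arctan2((a[:,0]*b[:,1]-a[:,1]*b[:,0]).sum(),(a*b).sum())
    R=np.array([[np.cos(th),-np.sin(th)],[np.sin(th),np.cos(th)]]);return R,cw-R@cu,th
E
python3 - <<'E'
from h import *
d=np.load('pics/top0.npy')
P=lambda x,y,z:unproj('top',d,272+x/4-.4,180+y/4-.4,z)
D=lambda x,y:unproj('top',d,272+x/4-.4,180+y/4-.4)
U=[(.192,-.085),(-.075,-.085),(-.075,.055),(.192,.055)];C=[(78,47),(658,130),(628,440),(28,355)]
U+=[(.055,-.04),(-.055,-.04),(-.055,.04),(.055,.04)];C2=[(361,184),(610,218),(592,402),(340,366)]
W=[P(*c,.06)[:2] for c in C]+[P(*c,.068)[:2] for c in C2]
R,t,th=rigid(U,W);print('unit',t,np.degrees(th));print('res mm',np.round(1000*(np.array(W)-(np.array(U)@R.T+t)),1).tolist())
print('depth deck',D(200,250),'lid',D(430,280))
inv=lambda p:np.round(1000*(R.T@(p[:2]-t)),1)
print('tab',D(349,125),inv(D(349,125)),inv(P(349,125,.076)));print('rib',D(515,295),inv(D(515,295)))
for u in [(.065,-.064),(-.015,0),(-.030,0),(-.064,-.066)]: print(u,R@u+t)
for n,(u,v) in dict(vial=(420,217),bottle=(490,237),tip=(373,160),dish=(245,222)).items():
    w=unproj('top',d,u,v);print(n,w,inv(w))
E
```

```text
unit [ 0.50927332 -0.07903699] 86.70812276429415
res mm [[0.4, -1.0], [-0.2, 0.4], [0.8, 0.7], [-0.1, -0.7], [0.0, 1.0], [0.6, -0.3], [-0.7, -0.3], [-0.8, 0.2]]
depth deck [0.51785922 0.0435113  0.06028468] lid [ 0.51263897 -0.0588319   0.06590107]
tab [ 0.57725879 -0.01780708  0.07495211] [ 65.  -64.4] [ 65.1 -64.2]
rib [ 0.50725228 -0.09338084  0.08545194] [-14.4   1.2]
(0.065, -0.064) [ 0.57690018 -0.01781928]
(-0.015, 0) [ 0.50841198 -0.09401224]
(-0.03, 0) [ 0.50755065 -0.10898749]
(-0.064, -0.066) [ 0.57148938 -0.14672127]
vial [ 0.56996996 -0.12054787  0.10495948] [-38. -63.]
bottle [ 0.54415435 -0.23654282  0.11552216] [-155.2  -43.9]
tip [ 0.68022161 -0.03925768  0.05136657] [  49.5 -168.4]
dish [0.5485305  0.1915189  0.01517075] [272.4 -23.7]
```

Residuals are about 1 mm, and the deck (60), lid (66–68), tab (75), rib (85) and bottle (115) heights all match the spec. I go above the tab with the fingers shut and the jaw direction along the housing's x, staying well above the bottle.

```bash
cat >> h.py <<'E'
T0=np.array([.50927,-.07904]);TH=np.radians(86.708);RU=np.array([[np.cos(TH),-np.sin(TH)],[np.sin(TH),np.cos(TH)]])
def go(ux,uy,z):  # unit mm, world z mm -> tool shift mm and roll (tool y along -unit x)
    s=bot.read_state();w=np.append(RU@[ux/1e3,uy/1e3]+T0,z/1e3);M=s['tcp_rot']
    cur=np.arctan2(M[1,1],M[0,1]);want=TH+np.pi;r=-((want-cur+np.pi)%(2*np.pi)-np.pi)
    print('t',round(s['time_s'],2),'unit',np.round(1e3*(RU.T@(s['position'][:2]-T0)),1),'z',round(1e3*s['position'][2],1),'F unit',np.round(np.append(RU.T@s['force'][:2],s['force'][2]),1),'shift',np.round(1e3*(M.T@(w-s['position'])),1),'roll',round(r,3),'open',round(s['opening'],2))
E
python3 -m inch '[[0,542,-427,20,0.376],[0,542,-427,20,0.376],[0,542,-427,20,0.376],[0,542,-427,20,0.376],[0,542,-427,20,0.376],[0,542,-427,20,0.376],[0,542,-427,20,0.376],[0,542,-427,20,0.376]]'
python3 -c "from h import *;go(65,-64,120)"
```

```text
time_s: 0.9
position: [0.417, -0.258, 0.2108]
tcp_rot: [[0.998, -0.058, -0.0], [-0.058, -0.998, 0.002], [-0.001, -0.002, -1.0]]
force: [0.5, -0.9, 0.5]
opening: 0.354
t 0.9 unit [-184.    81.8] z 210.8 F unit [-0.9 -0.6  0.5] shift [ 145.9 -248.8   91.3] roll -0.0 open 0.35
```

```bash
python3 -m inch '[[0,146,-249,10,0],[0,146,-249,10,0],[0,146,-249,10,0],[0,146,-249,10,0],[0,146,-249,10,0],[0,146,-249,10,0],[0,146,-249,60,0],[0,146,-249,91,0]]' >/dev/null
python3 -c "
from h import *
go(65,-64,95)
p,d=shot('scene','s1');a=p[160:320,190:370,::-1];cv2.imwrite('pics/s1c.png',cv2.resize(a,None,fx=4,fy=3.6,interpolation=cv2.INTER_CUBIC))"
```

```text
t 1.7 unit [ 67.1 -63.8] z 118.3 F unit [-0.2  0.6 -0.1] shift [ 0.2  2.2 23.3] roll 0.003 open 0.01
```

View pics/s1c.png

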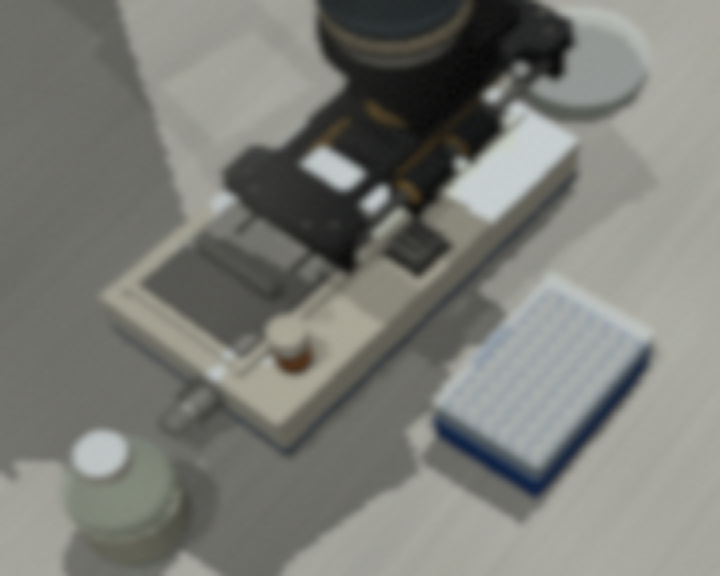

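The crop shows the shut fingers above the tab (tab at about (415, 245)), with the vial (290, 345) well clear. I press down slowly.

```bash
python3 -m inch '[[0,0,2,25,0],[0,0,2,38,0],[0,0,2,42,0],[0,0,2,45,0],[0,0,2,47,0],[0,0,2,49,0],[0,0,2,50,0],[0,0,2,50,0]]' >/dev/null
python3 -c "from h import *;go(65,-64,67)"
```

```text
t 2.55 unit [ 65.  -58.9] z 68.2 F unit [ 0.5  8.8 23.6] shift [5.1 0.1 1.1] roll 0.002 open 0.0
```

```bash
python3 -m inch '[[0,0,0,0,0],[0,0,0,0,0],[0,0,0,-1,0],[0,0,0,-3,0],[0,0,0,-10,0],[0,0,0,-30,0],[0,0,0,-52,0]]' 
python3 -c "
from h import *
go(-46,0,120)"
```

```text
time_s: 3.25
position: [0.5718, -0.0176, 0.1201]
tcp_rot: [[0.998, -0.055, -0.013], [-0.055, -0.998, 0.005], [-0.014, -0.004, -1.0]]
force: [1.0, -1.3, 0.7]
opening: 0.004
t 3.25 unit [ 64.9 -58.9] z 120.1 F unit [-1.2 -1.1  0.7] shift [-59.1 110.8   0.5] roll 0.002 open 0.0
```

```bash
python3 -m inch '[[0,-59,50,0,0],[0,-59,111,0,0],[0,-59,111,0,0],[0,-59,111,0,0],[0,-59,111,0,0]]' >/dev/null
python3 -c "
from h import *
go(-46,0,74)
p,d=shot('top','t2');a=p[180:305,272:472,::-1];cv2.imwrite('pics/t2c.png',cv2.resize(a,None,fx=4,fy=4,interpolation=cv2.INTER_CUBIC))
u,v=272+349/4,180+125/4
print(np.round([[unproj('top',d,u+i,v+j)[2]*1e3 for i in(-3,0,3)] for j in(-3,0,3)],1)); d0=np.load('pics/top0.npy');print(np.round([[unproj('top',d0,u+i,v+j)[2]*1e3 for i in(-3,0,3)] for j in(-3,0,3)],1))"
```

```text
t 3.75 unit [-46.8  -0.3] z 120.6 F unit [ 0.1  0.5 -0. ] shift [ 0.4 -0.6 46.6] roll -0.0 open -0.0
[[65.  67.7 67.4]
 [70.5 67.9 71.1]
 [68.9 67.7 66.9]]
[[73.7 74.5 76.7]
 [77.7 77.  76.3]
 [76.5 73.9 76.5]]
```

View pics/t2c.png

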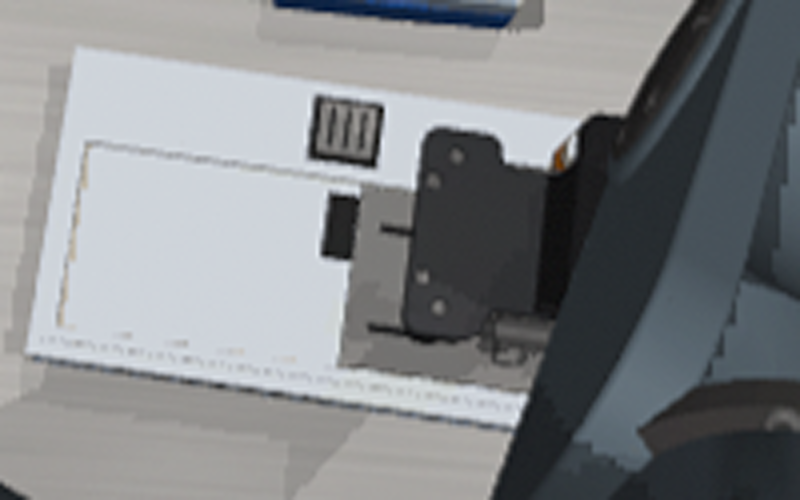

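The tab top went from about 76 to about 68 mm. The catch at (340, 226) is dark, so it has sunk, and the lid is still on its seat. I descend behind the rib.

```bash
python3 -m inch '[[0,0,0,15,0],[0,0,0,30,0],[0,0,0,40,0],[0,0,0,46,0],[0,0,0,46,0],[0,0,0,46,0]]' >/dev/null
python3 -c "from h import *;go(-36,0,74)"
```

```text
t 4.4 unit [-45.5   0. ] z 74.7 F unit [0.5 0.2 0.3] shift [ 0.1 -9.5  0.7] roll 0.002 open 0.01
```

```bash
python3 -m inch '[[0,0,-5,0,0],[0,0,-9,0,0],[0,0,-13,0,0],[0,0,-17,0,0],[0,0,-21,0,0],[0,0,-25,0,0],[0,0,-29,0,0],[0,0,-33,0,0]]' >/dev/null
python3 -c "
from h import *
go(75,0,74)
p,d=shot('scene','s3');a=p[160:320,190:370,::-1];cv2.imwrite('pics/s3c.png',cv2.resize(a,None,fx=4,fy=3.6,interpolation=cv2.INTER_CUBIC))"
```

```text
t 5.2 unit [-12.5  -0.3] z 75.0 F unit [-1.9 -0.3  1.6] shift [ -0.1 -87.5   1.3] roll 0.002 open 0.01
```

View pics/s3c.png

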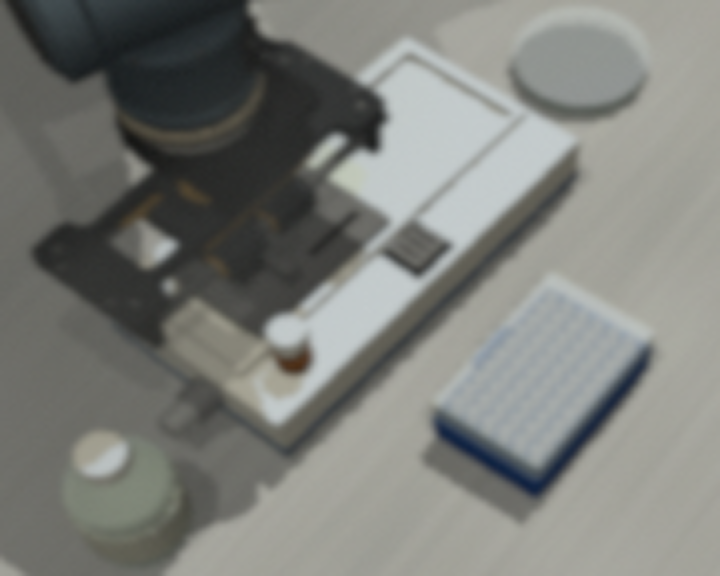

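The fingers are behind the rib, about (285, 265) in the crop. The lid is sliding (seat edge exposed, 1.9 N) and flat. I carry on.

```bash
python3 -m inch '[[0,0,-5,0,0],[0,0,-11,0,0],[0,0,-17,0,0],[0,0,-23,0,0],[0,0,-29,0,0],[0,0,-35,0,0],[0,0,-41,0,0],[0,0,-47,0,0]]' >/dev/null
python3 -c "from h import *;go(75,0,74)"
```

```text
t 6.05 unit [35.9  0.2] z 75.0 F unit [-0.8  0.1 -0.3] shift [  0.3 -39.1   1.2] roll 0.002 open 0.01
```

```bash
python3 -m inch '[[0,0,-6,0,0],[0,0,-12,0,0],[0,0,-18,0,0],[0,0,-24,0,0],[0,0,-30,0,0],[0,0,-34,0,0],[0,0,-37,0,0],[0,0,-38,0,0]]' >/dev/null
python3 -c "
from h import *
go(65,0,75)
p,d=shot('top','t3');a=p[180:305,272:472,::-1];cv2.imwrite('pics/t3c.png',cv2.resize(a,None,fx=4,fy=4,interpolation=cv2.INTER_CUBIC))"
```

```text
t 6.85 unit [74.1  0.3] z 75.2 F unit [-1.5  0.1  0. ] shift [0.3 9.1 0.1] roll 0.003 open 0.01
```

View pics/t3c.png

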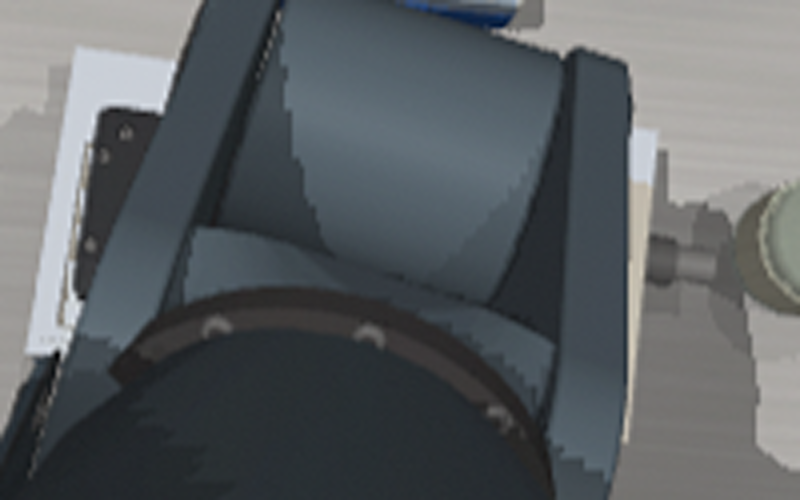

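The arm hides the lid in this view. I back off 9 mm, rise, and clear the view.

```bash
python3 -m inch '[[0,0,5,0,0],[0,0,9,0,0],[0,0,9,-10,0],[0,0,9,-40,0],[0,0,9,-80,0],[0,0,9,-125,0],[0,0,9,-125,0]]' >/dev/null
python3 -m inch '[[0,0,50,0,0],[0,0,100,0,0],[0,-50,150,0,0],[0,-90,200,0,0],[0,-120,250,0,0],[0,-150,300,0,0],[0,-150,350,0,0],[0,-150,400,0,0]]' >/dev/null
python3 -c "
from h import *
go(0,0,200)
p,d=shot('top','t4');a=p[180:305,272:472,::-1];cv2.imwrite('pics/t4c.png',cv2.resize(a,None,fx=4,fy=4,interpolation=cv2.INTER_CUBIC))
inv=lambda p:np.append(np.round(1000*(RU.T@(p[:2]-T0)),1),round(p[2]*1e3,1))
for n,(u,v) in dict(vial=(420,217),bottle=(490,237),tip=(373,160),dish=(245,222),tab=(359,211)).items(): print(n,inv(unproj('top',d,u,v)))
p,d=shot('scene','s4')"
```

```text
t 8.4 unit [-290.9  139.1] z 205.7 F unit [-0.4 -0.6 -0.4] shift [ 139.3 -290.8    6.7] roll 0.001 open 0.01
vial [-38.1 -63.1 104.5]
bottle [-155.   -43.8  116.2]
tip [  49.8 -167.1   55.4]
dish [272.5 -23.8  14.3]
tab [ 64.2 -65.8  65.9]
```

View pics/t4c.png

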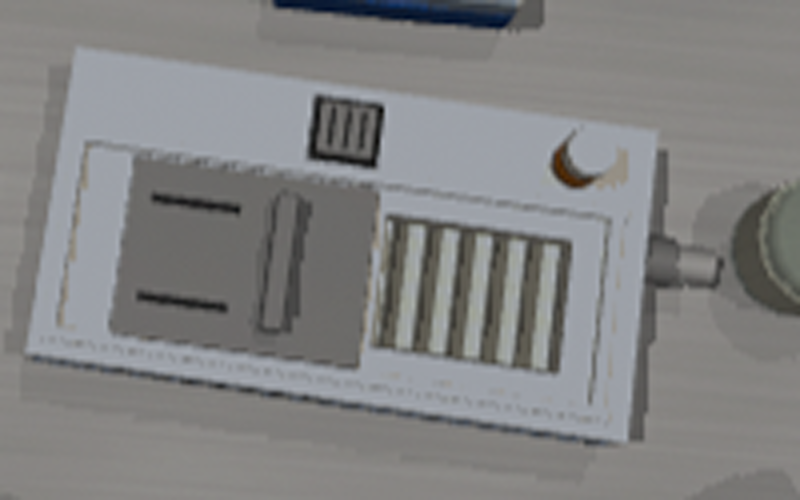

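The opening, crop (375–572, 215–372), is uncovered. The lid lies at (109–381, 150–367), clear of it. A quick numeric check of its travel comes next.

Run:
```python
from h import *
d=np.load('pics/top4.npy') if 0 else np.load('pics/t4.npy')
U=[(.055,-.04),(-.055,-.04),(-.055,.04),(.055,.04)];C=[(135,150),(381,188),(361,367),(109,332)]
W=[unproj('top',d,272+x/4-.4,180+y/4-.4,.068)[:2] for x,y in C]
R,t,th=rigid(U,W);print(1e3*RU.T@(t-T0),np.degrees(th-TH))
print([round(unproj('top',d,272+x/4,180+y/4)[2]*1e3,1) for x,y in[(170,170),(330,200),(150,320),(320,340),(200,250)]])
```

```text
[1.01966386e+02 4.89824963e-02] 0.07512094061864004
[np.float64(65.3), np.float64(66.6), np.float64(67.3), np.float64(67.1), np.float64(68.1)]
```

```bash
python3 -c "from rig import bot;print(bot.hand_in())"
```

```text
the job is handed in; nothing more can be done
None
```

I pressed the snap tab fully in with the shut fingers, then pushed the lid by its rib along the guides onto the parking deck. I backed the arm away clear of everything and handed the job in at about 8.5 s.

Last checks before hand-in:
- **Lid:** it had travelled about 102 mm (96–128 needed). It was centred within 0.1 mm and turned 0.1° in the guides. Its top read 65–68 mm, so it lies flat. The opening is fully uncovered, with about 5 mm to spare.
- **Tab:** its top read about 66–68 mm, down from about 76 mm, so it is fully in. The catch looked sunk when I checked before pushing the lid.
- **Bystanders:** depth readings at the vial, bottle, tip box and dish matched the start within about 1–1.5 mm in plan. The tip box top read 4 mm higher than before, which I take as depth noise on its clear lid.

One thing went off plan: while pressing the tab, the tool drifted about 5 mm sideways at 24 N vertical and 9 N lateral force. It stayed on the tab and nothing else was affected.

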